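Index a vial into the shielded station with the star wheel

ROBOT

A 6-joint arm with a two-finger parallel gripper is mounted at the origin on a cart in front of the work surface, level with it; the furniture and walls round the work are solid. World frame = base frame: x ahead of the robot, y to its left, z up, the work surface at z = 0. Lengths are in m, angles in rad, forces in N, time in s.
With the tool pointing down it reaches from about 0.35 to 0.775 m from the base axis. Payload 5.5 kg.
Tool frame: the origin (TCP) lies midway between the tips of the shut fingers; the grasp point (between the pads) lies 19 mm behind it; z points along the fingers, x is the direction in which the jaws open and shut, and the axes are right-handed (so a half turn about z gives the same grasp; the last joint's range is limited). The gripper opens to 85 mm and grips with 20 to 120 N. Pads are 22 mm wide; open, the fingers measure 114 mm over their backs; the gripper's body (76 mm by 85 mm) begins 54 mm behind the grasp point. The pads swing forward as they close: fully open they stand 13 mm farther back than shut.
Start: joints at [-1.301, 0.313, 0.046, 1.304, 0, 1.431], TCP at [0.229, -0.527, 0.231] pointing down, gripper open.
Joint ranges: [-2.76, 2.76], [-0.86, 1.69], [-1.03, 1.26], [-2.2, 2.34], [-1.47, 1.5], [-3.14, 3.14]. Speed limits (rad/s): [2.57, 2.57, 3.14, 3.14, 3.14, 3.14].

INTERFACE

Orientations are given as a unit quaternion [w, x, y, z].
In Python, from workcell import env gives the robot as it stands.
- The arm moves only by the tool servo_tool, never from a script. Its argument "targets" is a list of rows, each an object with "xyz": the shift along the tool's x, y, z in m, a list of three; "twist": the turn, a rotation vector about the tool's x, y, z in rad, a list of three; "jaw": the opening, from 0 (shut) to 1 (fully open). A call has 1 to 12 rows; each row is the pose to reach, as a shift and turn from the pose commanded when the call began, along the tool's axes at that moment; what a row does not reach only later rows make up. A row lasts 1/12 s, in which the tool goes at most 41.7 mm and 7.16 degrees, less where a joint would pass 70% of its speed; a pose out of reach is approached as far as the arm can. A call with a gripper value outside its range is refused whole. The fingers move at their own pace and stop on an object; "squeeze" is the grip in N (left out, the last holds). Time passes only in rows, so rows that repeat a pose let the fingers close. It gives the time, the measured TCP pose, the force and the opening at its end, in the units of the state.
- env.get_state(): the state, without advancing time (a new reading comes with each control period).
- env.read_camera(name): name is "side" or "top"; returns a dict with "color" (420x560x3 uint8, red, green, blue), "depth" (420x560 float32, m along the optical axis (not along the pixel's ray), 0 where there is no reading), "fx", "fy", "cx", "cy" (pixels), "k1" (the pictures are not rectified: a ray, as slopes to the right and down, at radius r is drawn at 1 + k1 r^2 times it, then the intrinsics apply), "eye" and "attitude" of the camera in the world. Camera axes: x right, y down, z forward; pixel columns grow to the right and rows downward; lengths in m; the calibration is good to about 2 mm. A picture is of the moment at which its call begins.
- env.hand_in(): hands the job in, once; it reports no verdict.
The state is a dict: "clock": time; "joint_pos": joint angles; "qvel": joint speeds; "tau": joint torques, N m; "tcp_pos": TCP position; "orientation": TCP orientation; "wrist_force": force on the tool from outside, world axes, zero at the start; "ft_torque": the same for the moment, N m; "finger_gap": finger opening in m.
Only numpy, scipy, OpenCV 4.12 (cv2) and the standard library are available. Lean on these libraries where they do the work, as an engineer would, in place of code of your own. Each camera call takes 0.05 s, during which the arm holds its last target. There are 200 camera calls.

TASK

Stand the white blue-capped vial on the round track of the vial indexer, in the gap between two spokes of the star wheel on the open side facing the robot, and let go. Then, with the gripper closed, push the spokes round one after another, counterclockwise seen from above, until the vial has gone under the hood and you feel it come up against the end stop. Press it home there for a moment with a light push, about 5 to 10 N (it is glass: the press on it must stay between 3 and 25 N), and leave it standing there, without disturbing the other things on the bench.

Things in the scene. Friction and masses are not known exactly. Their poses are not given: they have to be found in the camera images.
- dose_vial: the vial to load: white glass vial with a BLUE cap, 30 mm diameter, 62 mm high, about 50 g; origin at the centre of its underside, z up through the cap. It starts standing on the bench, right of the indexer. Grip it high: with the fingertips 36 mm or more above its base they stay clear of the spokes.
- index_unit: vial indexer, screwed to the bench: white base plate 250 x 250 mm, 10 mm thick, with a round track, a star wheel and a grey hood; origin at the centre of its underside, on the wheel's vertical axis; x points to its back, y to its left, z up; its open side is -x. The plate's top, 10 mm above the bench, is the track floor.
- load_point (a point): point on the track floor at the middle of the open side, on the track's centre line, 73 mm from the wheel's axis. The track runs in a circle between the wheel's hub (radius 52 mm) and a fixed lip (inner radius 94, outer 99 mm, 10 mm above the floor).
- hood_edge (a point): middle of the upper front edge of the hood, 86 mm above the bench. The hood (grey side and back walls, glass roof, underside 78 mm above the bench) covers the indexer from x = -30 mm to its back and full width; the vial passes below it, and spokes can be pushed only in front of it.
- star_wheel (a joint): angle of the star wheel, rad, positive counterclockwise from above (as its red arrows), friction 0.07 N m, stays where left, no detents. Five straight radial blue spokes 72 degrees apart: at value 0 they stand at 0, 72, 144, 216 and 288 degrees counterclockwise from the indexer's +x (a gap straight in front); they turn with the value. A vial loaded in that gap meets the stop at value 3.5 to 3.9.
- spindle_top (a point): top of the dark spindle cap on the wheel's axis, 50 mm above the bench (hub top 42 mm). The spokes are 10 mm wide with 13 mm round rubber ends, reach from the hub to 116 mm from the axis and stand 22 to 41 mm above the bench, passing over the lip. Wheel and track are polished (friction 0.15).
- end_stop: end stop in the track under the hood, 28 degrees counterclockwise from the indexer's +x: dark bracket with black rubber pads, low and high, spokes pass between. Its x is the vial's travel into it. The pads are set 0 to 22 mm out of the bracket, differently each time, and this is NOT measured: the home vial's centre is at x = -15 to -37 mm. Rigid: feel it. A push F 100 mm from the axis presses about 1.4 (F - 0.7 N).
- amber_vial: bystander: amber vial with a red cap, 26 mm diameter, 52 mm high; origin at the centre of its underside
- check_source: bystander: red round puck, 52 mm diameter, 15 mm high; origin at the centre of its underside
- needle_box: bystander: small white and green carton, 50 x 110 x 60 mm; origin at the centre of its underside
Mind the look-alikes: they are no part of the job. Leave any pink or purple look-alike of the dose_vial alone.

How it is judged:
On the way, in this order (a step that is already met when the one before it is completed fails the run):
1. the vial stands upright on the track floor in front of the hood, let go (angle between dose_vial's own z axis and vertical below 0.15 rad and z of dose_vial in the frame of index_unit between 0.007 and 0.014 m and horizontal distance between dose_vial and index_unit between 0.06 and 0.086 m and x of dose_vial in the frame of index_unit below -0.03 m and contact force between dose_vial and the fingers below 0.1 N), for 0.2 s.
2. the vial is at the end stop and pressed against it with more than 3 N (angle between dose_vial's own z axis and vertical below 0.15 rad and z of dose_vial in the frame of index_unit between 0.007 and 0.014 m and x of dose_vial in the frame of end_stop between -0.042 and -0.01 m and y of dose_vial in the frame of end_stop between -0.018 and 0.018 m and contact force between dose_vial and end_stop above 3 N), for 0.2 s.
At the end, for the whole second after the job is handed in: The blue-capped vial stands upright (within 0.15 rad) on the track floor at the end stop, its centre 10 to 42 mm before the stop's origin and within 18 mm sideways, at rest (angle between dose_vial's own z axis and vertical below 0.15 rad and z of dose_vial in the frame of index_unit between 0.007 and 0.014 m and x of dose_vial in the frame of end_stop between -0.042 and -0.01 m and y of dose_vial in the frame of end_stop between -0.018 and 0.018 m and linear speed of dose_vial below 0.02 m/s); the robot touches nothing.
It fails at once if the vial is pressed against the end stop with more than 25 N (contact force between dose_vial and end_stop above 25 N).
It fails at once if the vial is tipped by more than 0.6 rad (angle between dose_vial's own z axis and vertical above 0.6 rad).
It fails at once if a bystander (amber vial, red puck, carton) is moved by more than 20 mm (distance of any of amber_vial, check_source, needle_box from where it was at the start of the episode above 0.02 m).
It also fails if it takes over 72 s, if anything falls off the work surface, if the arm or the gripper's body presses on something with over 40 N, if the wrist force passes 120 N, or if a joint passes its speed limit or range.

## Working session

There is one attempt and no reset: what is moved stays moved. The work goes in short steps, Python scripts to look and compute and a tool call to move; the robot and the scene stay as the last step left them, time stands still between calls to the robot, and variables do not carry over. Pictures are saved under pics/ and viewed, about 8 in all and at most 12, crops included, and the job is handed in when it is done.

Besides the shell and the picture viewer there is one more tool, called after ">>>" as name(argument=value, ...), one argument or row to a line, values as JSON. servo_tool: Moves the arm, as the interface text tells. Its arguments: {"type":"object","properties":{"targets":{"type":"array","items":{"type":"object","properties":{"xyz":{"type":"array","items":{"type":"number"}},"twist":{"type":"array","items":{"type":"number"}},"jaw":{"type":"number"}}}},"squeeze":{"type":"number"}},"required":["targets"]}

```bash
mkdir -p pics; cat > h.py <<'E'
import numpy as np, cv2
from workcell import env
from scipy.spatial.transform import Rotation as R
def q2R(q): return R.from_quat([q[1],q[2],q[3],q[0]]).as_matrix()
def att(c):
    a=np.array(c["attitude"],float)
    return a if a.shape==(3,3) else q2R(a)
def ray(c,u,v):
    x=(u-c["cx"])/c["fx"]; y=(v-c["cy"])/c["fy"]; r0=np.hypot(x,y); r=r0
    for _ in range(20): r=r0/(1+c["k1"]*r*r)
    s=r/r0 if r0>0 else 1
    return np.array(c["eye"],float), att(c)@np.array([x*s,y*s,1])
def onplane(c,u,v,z):
    e,d=ray(c,u,v); return e+d*(z-e[2])/d[2]
def save(c,name,box=None,s=1):
    im=c["color"][:,:,::-1]
    if box: im=im[box[1]:box[3],box[0]:box[2]]
    cv2.imwrite("pics/"+name,cv2.resize(im,None,fx=s,fy=s,interpolation=cv2.INTER_CUBIC))
E
python3 - <<'E'
from h import *
s=env.get_state(); print(s)
for n in("top","side"):
    c=env.read_camera(n); save(c,n+"0.png",None,1.4); np.save(n+"0.npy",c,allow_pickle=True)
    print(n,c["eye"],c["attitude"],c["fx"],c["k1"])
E
```

```text
{'clock': 0.0, 'joint_pos': array([-1.30060704e+00,  3.13979392e-01,  4.49979536e-02,  1.30361260e+00,
       -5.68604258e-06,  1.43118207e+00]), 'qvel': array([-0.00052683, -0.00031924, -0.0008295 ,  0.00113475, -0.00098788,
        0.00120284]), 'tau': array([ 4.14237311e-04, -4.80628109e+01,  2.98531687e+01,  1.92878558e-02,
       -1.50087935e-04, -9.81591938e-06]), 'tcp_pos': array([ 0.22894207, -0.52690349,  0.23042859]), 'orientation': array([-5.90629444e-04,  8.36190177e-01, -5.48438857e-01, -6.77574387e-04]), 'wrist_force': array([ 0.22744815, -0.78136004, -0.59519059]), 'ft_torque': array([ 0.0453023 , -0.01072239,  0.02388493]), 'finger_gap': 0.08549800414516748}
top [ 0.43609744 -0.01668128  1.31749753] [-0.00970554  0.70773967 -0.70610834  0.02052722] 378.9987973499614 -0.09488957162214927
side [ 0.31665021 -1.16796971  0.60066783] [-0.53628566  0.83965891 -0.07223234  0.04640141] 397.8014009754361 0.015337325162572146
```

View pics/top0.png

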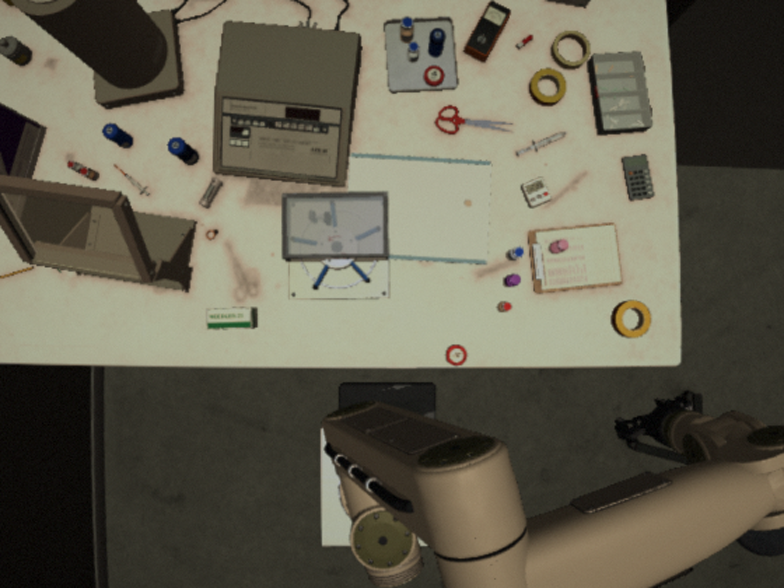

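View pics/side0.png

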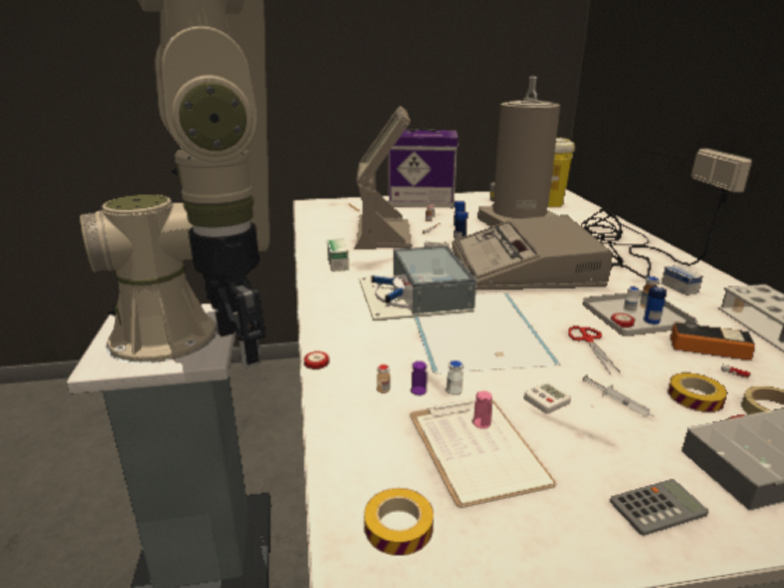

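Candidates (scaled top picture): blue-capped white vial (517,253) → the one; purple (512,281), pink (559,246), amber/red (505,306), and tray vials with blue caps (408,28), (414,50), behind the indexer. The choice is (517,253), standing free to the right of the indexer, side view (455,377). Close crop next.

```bash
python3 - <<'E'
from h import *
t=np.load("top0.npy",allow_pickle=True).item(); s=np.load("side0.npy",allow_pickle=True).item()
a=cv2.resize(t["color"][125:220,195:290],(570,570),interpolation=cv2.INTER_CUBIC)
b=cv2.resize(t["color"][165:227,340:380],(184,285),interpolation=cv2.INTER_CUBIC)
d=cv2.resize(s["color"][250:290,260:340],(0,0),fx=2.3,fy=2.3,interpolation=cv2.INTER_CUBIC)
im=np.zeros((570,760,3),np.uint8); im[:,:570]=a; im[:285,570:754]=b; im[290:290+d.shape[0],570:570+d.shape[1]]=d
cv2.imwrite("pics/crop1.png",im[:,:,::-1])
def blobs(c,lo,hi,box,zs,n):
    hsv=cv2.cvtColor(c["color"],cv2.COLOR_RGB2HSV); m=cv2.inRange(hsv,lo,hi)
    k,_,st,ce=cv2.connectedComponentsWithStats(m)
    for i in range(1,k):
        u,v=ce[i]
        if st[i,4]>=6 and box[0]<u<box[2] and box[1]<v<box[3]:
            print(n,st[i],ce[i].round(1),[onplane(c,u,v,z).round(4)[:2] for z in zs])
blobs(t,(100,90,40),(125,255,255),(195,120,390,230),(.062,.041),"topblue")
blobs(s,(100,90,40),(125,255,255),(250,180,345,300),(.056,.0315),"sideblue")
for q in [(207,213),(278,212),(277,187),(201,187)]: print(q,onplane(t,*q,.01))
E
```

```text
topblue [368 177   6   6  28] [370.3 179.7] [array([ 0.5815, -0.322 ]), array([ 0.5839, -0.3271])]
topblue [251 187  12  13  35] [256.3 193.3] [array([0.5341, 0.0596]), array([0.5357, 0.0609])]
topblue [225 190   9  15  38] [229.1 196.9] [array([0.5219, 0.1499]), array([0.5234, 0.1527])]
sideblue [267 198  13   5  41] [273.1 199.8] [array([0.512 , 0.1015]), array([0.5208, 0.1586])]
sideblue [277 206  10   8  41] [282.  209.5] [array([0.5283, 0.015 ]), array([0.5378, 0.0683])]
sideblue [322 258   7   4  22] [325.2 259.4] [array([ 0.5841, -0.3135]), array([ 0.5961, -0.2751])]
(207, 213) [0.46967006 0.23281254 0.01      ]
(278, 212) [ 0.47379288 -0.0124788   0.01      ]
(277, 187) [ 0.5603335  -0.00877255  0.01      ]
(201, 187) [0.55974776 0.25476131 0.01      ]
```

View pics/crop1.png

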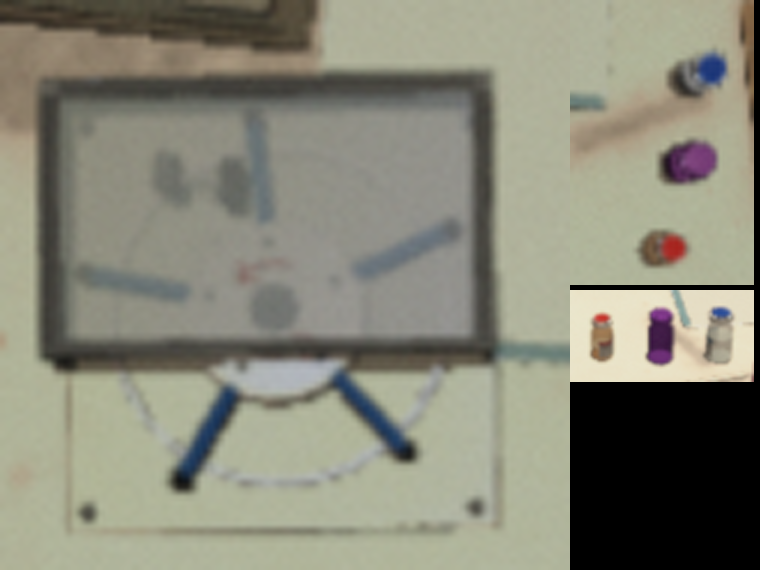

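```bash
python3 - <<'E'
from h import *
t=np.load("top0.npy",allow_pickle=True).item(); s=np.load("side0.npy",allow_pickle=True).item()
P=lambda X,Y,z: onplane(t,195+X/6-.42,125+Y/6-.42,z)[:2]
print("corners",P(70,528,.01),P(498,525,.01)," screws",P(87,513,.01),P(475,507,.01))
print("spindle",P(275,307,.05))
print("hood front",P(52,355,.086),P(490,352,.086),"back",P(45,80,.086),P(490,75,.086))
A=[P(182,482,.035),P(407,453,.035),P(452,230,.041),P(255,120,.041),P(85,270,.041)]
pts=np.array(A); c=cv2.minEnclosingCircle(pts.astype(np.float32)); print("tips",pts,"circle",c)
# circle lsq
M=np.c_[2*pts,np.ones(5)]; x=np.linalg.lstsq(M,(pts**2).sum(1),rcond=None)[0]; cc=x[:2]; print("fit",cc,np.sqrt(x[2]+cc@cc))
print(np.degrees(np.arctan2(*(pts-cc).T[::-1]))%72, np.degrees(np.arctan2(*(pts-cc).T[::-1])))
# vial by two rays on cap
ms={}
for n,c,b in(("t",t,(360,170,380,190)),("s",s,(315,250,335,268))):
    m=cv2.inRange(cv2.cvtColor(c["color"],cv2.COLOR_RGB2HSV),(100,80,40),(128,255,255)); y,x=np.nonzero(m[b[1]:b[3],b[0]:b[2]])
    u=(x.min()+x.max())/2+b[0]; v=(y.min()+y.max())/2+b[1]; print(n,u,v,x.min()+b[0],x.max()+b[0],y.min()+b[1],y.max()+b[1])
    ms[n]=ray(c,u,v)
(e1,d1),(e2,d2)=ms["t"],ms["s"]; k=np.linalg.lstsq(np.c_[d1,-d2],e2-e1,rcond=None)[0]
print("vial",e1+k[0]*d1,e2+k[1]*d2)
D=t["depth"][174:190,362:378]; print(np.round(D[::3,::3],3))
E
```

```text
corners [0.47111332 0.23544309] [ 0.47351316 -0.01103049]  screws [0.47978212 0.22569431] [0.48383746 0.00222681]
spindle [0.5941505  0.11404579]
hood front [0.56323429 0.23174875] [ 0.56539123 -0.00673731] back [0.71489526 0.23808285] [ 0.71795738 -0.006202  ]
tips [[0.49661142 0.16738872]
 [0.51333723 0.04036022]
 [0.63931693 0.01533317]
 [0.7019759  0.12737146]
 [0.61616062 0.2227704 ]] circle ((0.5933827757835388, 0.11521662771701813), 0.11003928631544113)
fit [0.59322015 0.11528012] 0.10973747690371152
[7.65856135 7.16371161 6.75974273 6.34402483 5.95272561] [ 151.65856135 -136.83628839  -65.24025727    6.34402483   77.95272561]
t 370.5 179.5 368 373 177 182
s 325.0 259.5 322 328 258 261
vial [ 0.582097   -0.32268522  0.06166167] [ 0.58071923 -0.32240123  0.0614323 ]
[[1.328 1.33  1.328 1.329 1.33  1.33 ]
 [1.33  1.299 1.268 1.261 1.331 1.332]
 [1.326 1.286 1.27  1.266 1.262 1.332]
 [1.333 1.299 1.278 1.272 1.325 1.326]
 [1.319 1.327 1.328 1.328 1.327 1.329]
 [1.325 1.326 1.325 1.33  1.331 1.331]]
```

>>> servo_tool(
  targets=[
    {"xyz":[-0.024,-0.2,0.03],"twist":[0,0,0.2],"jaw":0.7},
    {"xyz":[-0.024,-0.2,0.03],"twist":[0,0,0.2],"jaw":0.7},
    {"xyz":[-0.024,-0.2,0.03],"twist":[0,0,0.2],"jaw":0.7},
    {"xyz":[-0.024,-0.2,0.03],"twist":[0,0,0.2],"jaw":0.7},
    {"xyz":[-0.024,-0.2,0.03],"twist":[0,0,0.3],"jaw":0.7},
    {"xyz":[-0.047,-0.405,0.07],"twist":[0,0,0.41],"jaw":0.7},
    {"xyz":[-0.047,-0.405,0.07],"twist":[0,0,0.41],"jaw":0.7},
    {"xyz":[-0.047,-0.405,0.07],"twist":[0,0,0.41],"jaw":0.7},
    {"xyz":[-0.047,-0.405,0.07],"twist":[0,0,0.41],"jaw":0.7},
    {"xyz":[-0.047,-0.405,0.07],"twist":[0,0,0.41],"jaw":0.7},
    {"xyz":[-0.047,-0.405,0.07],"twist":[0,0,0.41],"jaw":0.7},
    {"xyz":[-0.047,-0.405,0.07],"twist":[0,0,0.41],"jaw":0.7},
  ],
)

```text
clock: 1.1
tcp_pos: [0.583, -0.3205, 0.1593]
orientation: [0.0, 0.709, -0.706, -0.001]
wrist_force: [-0.8, -0.6, -0.1]
finger_gap: 0.0596
```

>>> servo_tool(
  targets=[
    {"xyz":[0.002,0.0015,0.03]},
    {"xyz":[0.002,0.0015,0.06]},
    {"xyz":[0.002,0.0015,0.08]},
    {"xyz":[0.002,0.0015,0.08]},
  ],
)

```text
schema error: expected keys xyz, twist, jaw
```

```bash
python3 - <<'E'
from h import *
s=env.read_camera("side"); save(s,"side1.png",(275,200,375,290),6)
print(env.get_state()["tcp_pos"])
E
```

```text
[ 0.58196265 -0.32181199  0.16006623]
```

View pics/side1.png

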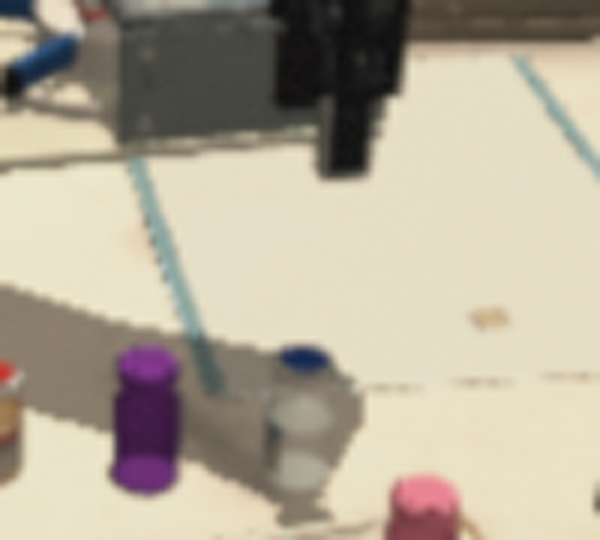

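The blue cap with its clear-white glass stands alone below the fingers, at crop (303,358), with purple on its left (148,365) and pink in front (425,495). The choice is confirmed. Its body is about 46 mm high, with a narrower neck.

>>> servo_tool(
  targets=[
    {"xyz":[0.001,0.0005,0.035],"twist":[0,0,0],"jaw":0.7},
    {"xyz":[0.001,0.0005,0.07],"twist":[0,0,0],"jaw":0.7},
    {"xyz":[0.001,0.0005,0.09],"twist":[0,0,0],"jaw":0.7},
    {"xyz":[0.001,0.0005,0.105],"twist":[0,0,0],"jaw":0.7},
    {"xyz":[0.001,0.0005,0.118],"twist":[0,0,0],"jaw":0.7},
    {"xyz":[0.001,0.0005,0.126],"twist":[0,0,0],"jaw":0.7},
    {"xyz":[0.001,0.0005,0.126],"twist":[0,0,0],"jaw":0.7},
    {"xyz":[0.001,0.0005,0.126],"twist":[0,0,0],"jaw":0.7},
  ],
  squeeze=25,
)

```text
clock: 1.82
tcp_pos: [0.5805, -0.3248, 0.0357]
orientation: [-0.0, -0.707, 0.708, 0.0]
wrist_force: [-0.5, -0.3, -0.2]
finger_gap: 0.0598
```

>>> servo_tool(
  targets=[
    {"xyz":[0,0,0],"twist":[0,0,0],"jaw":0.4},
    {"xyz":[0,0,0],"twist":[0,0,0],"jaw":0.3},
    {"xyz":[0,0,0],"twist":[0,0,0],"jaw":0.2},
    {"xyz":[0,0,0],"twist":[0,0,0],"jaw":0.2},
    {"xyz":[0,0,0],"twist":[0,0,0],"jaw":0.2},
    {"xyz":[0,0,0],"twist":[0,0,0],"jaw":0.2},
    {"xyz":[0,0,0],"twist":[0,0,0],"jaw":0.2},
  ],
)

```text
clock: 2.4
tcp_pos: [0.5822, -0.3246, 0.0367]
orientation: [0.0, -0.707, 0.707, -0.001]
wrist_force: [-0.9, -0.1, 5.5]
finger_gap: 0.0279
```

```bash
python3 - <<'E'
from h import *
s=env.read_camera("side"); save(s,"side2.png",(275,200,375,290),6)
st=env.get_state();print(st["tcp_pos"],st["wrist_force"],st["finger_gap"])
E
```

```text
[ 0.58219197 -0.32457613  0.03671449] [-0.83260083 -0.33213878  5.91962677] 0.028155739800703735
```

View pics/side2.png

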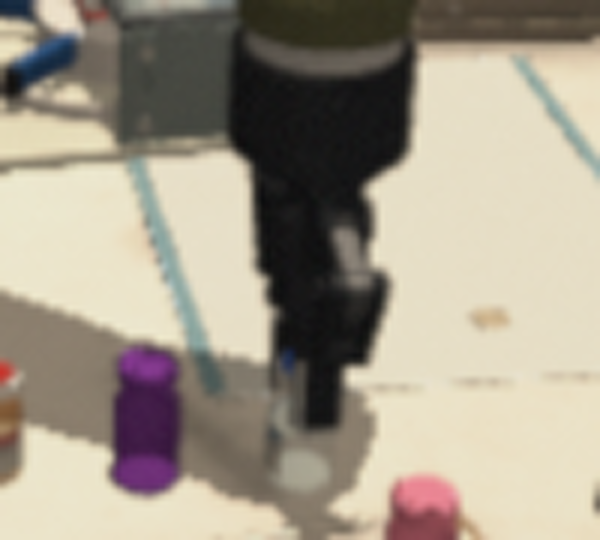

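```bash
cat >> h.py <<'E'
def proj(c,p):
    q=att(c).T@(np.array(p,float)-c["eye"]); x,y=q[:2]/q[2]; k=1+c["k1"]*(x*x+y*y)
    return np.array([x*k*c["fx"]+c["cx"],y*k*c["fy"]+c["cy"]])
E
python3 - <<'E'
from h import *
s=np.load("side0.npy",allow_pickle=True).item()
C=lambda p:(proj(s,p)+.5-[275,200])*6
for p in [(.5815,-.3225,0),(.5815,-.3225,.036),(.5815,-.3225,.062),(.582,-.35,.037),(.571,-.35,.037),(.593,-.35,.037)]: print(p,C(p))
E
```

```text
(0.5815, -0.3225, 0) [298.15449899 479.96544726]
(0.5815, -0.3225, 0.036) [302.02135239 410.35696373]
(0.5815, -0.3225, 0.062) [304.88911787 358.81996076]
(0.582, -0.35, 0.037) [320.95854849 443.26957418]
(0.571, -0.35, 0.037) [295.75216423 445.73855153]
(0.593, -0.35, 0.037) [346.08239655 440.81002187]
```

>>> servo_tool(
  targets=[
    {"xyz":[0,0,0],"twist":[0,0,0],"jaw":0.55},
    {"xyz":[0,0,0],"twist":[0,0,0],"jaw":0.55},
    {"xyz":[-0.001,0,0.003],"twist":[0,0,0],"jaw":0.55},
    {"xyz":[-0.001,0,0.006],"twist":[0,0,0],"jaw":0.55},
    {"xyz":[-0.001,0,0.006],"twist":[0,0,0],"jaw":0.55},
    {"xyz":[-0.001,0,0.006],"twist":[0,0,0],"jaw":0.2},
    {"xyz":[-0.001,0,0.006],"twist":[0,0,0],"jaw":0.2},
    {"xyz":[-0.001,0,0.006],"twist":[0,0,0],"jaw":0.2},
    {"xyz":[-0.001,0,0.006],"twist":[0,0,0],"jaw":0.2},
    {"xyz":[-0.001,0,0.006],"twist":[0,0,0],"jaw":0.2},
    {"xyz":[-0.001,0,0.006],"twist":[0,0,0],"jaw":0.2},
  ],
)

```text
clock: 3.37
tcp_pos: [0.5814, -0.323, 0.0293]
orientation: [-0.0, -0.707, 0.707, -0.0]
wrist_force: [-0.0, 0.4, -1.2]
finger_gap: 0.0287
```

```bash
python3 - <<'E'
from h import *
s=env.read_camera("side"); save(s,"side3.png",(295,225,345,290),8)
st=env.get_state();print(st["tcp_pos"],st["wrist_force"],st["finger_gap"])
E
```

```text
[ 0.5813212  -0.32301345  0.02935066] [-0.29028596  0.60681012 -0.72276671] 0.028455711706517253
```

View pics/side3.png

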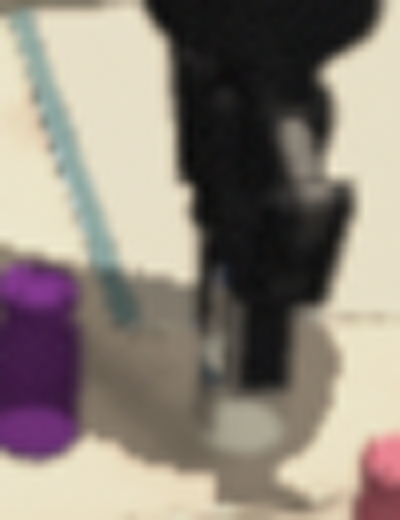

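Finger tips sit about 36 mm up the vial and there is no vertical load. Lift and carry.

>>> servo_tool(
  targets=[
    {"xyz":[0,0,-0.015],"twist":[0,0,0],"jaw":0.2},
    {"xyz":[0,0,-0.04],"twist":[0,0,0],"jaw":0.2},
    {"xyz":[0,0,-0.07],"twist":[0,0,0],"jaw":0.2},
    {"xyz":[0,0,-0.1],"twist":[0,0,0],"jaw":0.2},
    {"xyz":[0,0,-0.12],"twist":[0,0,0],"jaw":0.2},
    {"xyz":[-0.02,0.003,-0.12],"twist":[0,0,0],"jaw":0.2},
    {"xyz":[-0.05,0.007,-0.12],"twist":[0,0,0],"jaw":0.2},
    {"xyz":[-0.08,0.011,-0.12],"twist":[0,0,0],"jaw":0.2},
    {"xyz":[-0.11,0.015,-0.12],"twist":[0,0,0],"jaw":0.2},
    {"xyz":[-0.14,0.02,-0.12],"twist":[0,0,0],"jaw":0.2},
    {"xyz":[-0.17,0.024,-0.12],"twist":[0,0,0],"jaw":0.2},
    {"xyz":[-0.2,0.028,-0.12],"twist":[0,0,0],"jaw":0.2},
  ],
)

```text
clock: 4.42
tcp_pos: [0.5529, -0.1217, 0.1495]
orientation: [0.0, -0.707, 0.707, -0.0]
wrist_force: [0.4, -1.0, -0.9]
finger_gap: 0.0286
```

>>> servo_tool(
  targets=[
    {"xyz":[-0.03,0.004,0],"twist":[0,0,0],"jaw":0.2},
    {"xyz":[-0.06,0.008,0],"twist":[0,0,0],"jaw":0.2},
    {"xyz":[-0.09,0.012,0],"twist":[0,0,0],"jaw":0.2},
    {"xyz":[-0.12,0.016,0],"twist":[0,0,0],"jaw":0.2},
    {"xyz":[-0.15,0.02,0],"twist":[0,0,0],"jaw":0.2},
    {"xyz":[-0.175,0.024,0],"twist":[0,0,0],"jaw":0.2},
    {"xyz":[-0.2,0.028,0],"twist":[0,0,0],"jaw":0.2},
    {"xyz":[-0.215,0.03,0],"twist":[0,0,0],"jaw":0.2},
    {"xyz":[-0.227,0.031,0],"twist":[0,0,0],"jaw":0.2},
    {"xyz":[-0.227,0.031,0],"twist":[0,0,0],"jaw":0.2},
    {"xyz":[-0.227,0.031,0],"twist":[0,0,0],"jaw":0.2},
  ],
)

```text
clock: 5.33
tcp_pos: [0.523, 0.0911, 0.1494]
orientation: [-0.003, 0.713, -0.701, -0.003]
wrist_force: [0.7, 0.5, -0.6]
finger_gap: 0.0284
```

```bash
python3 - <<'E'
from h import *
s=env.read_camera("side"); save(s,"side4.png",(240,140,340,230),6)
st=env.get_state();print(st["tcp_pos"],st["orientation"],st["wrist_force"],st["finger_gap"],st["joint_pos"])
E
```

```text
[0.52298641 0.09080652 0.14933008] [-0.00332346  0.71292342 -0.70122681 -0.00318071] [-0.45122406 -0.58775458 -0.64928086] 0.02838476912540338 [ 0.0153643   0.26661647 -0.22260769  1.08130504  0.00919665  3.14041632]
```

View pics/side4.png

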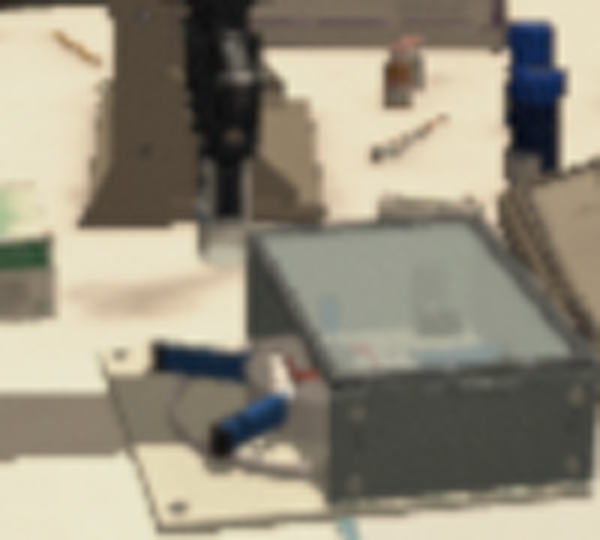

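>>> servo_tool(
  targets=[
    {"xyz":[0,0,0],"twist":[0,0,-0.1],"jaw":0.2},
    {"xyz":[0,0,0],"twist":[0,0,-0.2],"jaw":0.2},
    {"xyz":[0,0,0],"twist":[0,0,-0.25],"jaw":0.2},
    {"xyz":[0,0,0],"twist":[0,0,-0.25],"jaw":0.2},
    {"xyz":[0,0,0],"twist":[0,0,-0.25],"jaw":0.2},
  ],
)

```text
clock: 5.8
tcp_pos: [0.5229, 0.0907, 0.1492]
orientation: [-0.004, 0.794, -0.608, -0.003]
wrist_force: [0.6, -1.3, -1.2]
finger_gap: 0.0288
```

>>> servo_tool(
  targets=[
    {"xyz":[-0.0134,-0.0032,0.01],"twist":[0,0,0],"jaw":0.2},
    {"xyz":[-0.0134,-0.0032,0.03],"twist":[0,0,0],"jaw":0.2},
    {"xyz":[-0.0134,-0.0032,0.05],"twist":[0,0,0],"jaw":0.2},
    {"xyz":[-0.0134,-0.0032,0.07],"twist":[0,0,0],"jaw":0.2},
    {"xyz":[-0.0134,-0.0032,0.085],"twist":[0,0,0],"jaw":0.2},
    {"xyz":[-0.0134,-0.0032,0.095],"twist":[0,0,0],"jaw":0.2},
    {"xyz":[-0.0134,-0.0032,0.102],"twist":[0,0,0],"jaw":0.2},
    {"xyz":[-0.0134,-0.0032,0.105],"twist":[0,0,0],"jaw":0.2},
    {"xyz":[-0.0134,-0.0032,0.107],"twist":[0,0,0],"jaw":0.2},
    {"xyz":[-0.0134,-0.0032,0.108],"twist":[0,0,0],"jaw":0.2},
    {"xyz":[-0.0134,-0.0032,0.108],"twist":[0,0,0],"jaw":0.2},
  ],
)

```text
clock: 6.72
tcp_pos: [0.5227, 0.1066, 0.042]
orientation: [-0.004, 0.795, -0.606, -0.003]
wrist_force: [0.2, -0.1, 0.4]
finger_gap: 0.0284
```

```bash
python3 - <<'E'
from h import *
s=env.read_camera("side"); save(s,"side5.png",(240,140,340,230),6)
st=env.get_state();print(st["tcp_pos"],st["orientation"],st["wrist_force"],st["finger_gap"])
E
```

```text
[0.52276345 0.10659284 0.04208467] [-0.00418874  0.79516295 -0.60637608 -0.00252649] [ 0.04396813 -0.53100812 -1.01876149] 0.028374289948855026
```

View pics/side5.png

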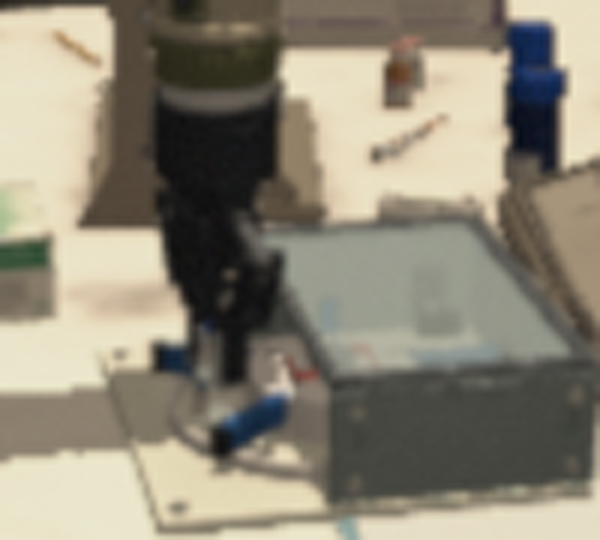

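The vial is between the two front spokes, just above the track (crop 215,400). Lower until touch.

>>> servo_tool(
  targets=[
    {"xyz":[0,0,0.001],"twist":[0,0,0],"jaw":0.2},
    {"xyz":[0,0,0.002],"twist":[0,0,0],"jaw":0.2},
    {"xyz":[0,0,0.003],"twist":[0,0,0],"jaw":0.2},
    {"xyz":[0,0,0.003],"twist":[0,0,0],"jaw":0.2},
    {"xyz":[0,0,0.003],"twist":[0,0,0],"jaw":0.2},
  ],
)

```text
clock: 7.18
tcp_pos: [0.5225, 0.1067, 0.0388]
orientation: [-0.004, 0.795, -0.606, -0.003]
wrist_force: [0.2, -0.7, 2.2]
finger_gap: 0.029
```

>>> servo_tool(
  targets=[
    {"xyz":[0,0,0],"twist":[0,0,0],"jaw":0.4},
    {"xyz":[0,0,0],"twist":[0,0,0],"jaw":0.5},
    {"xyz":[0,0,0],"twist":[0,0,0],"jaw":0.6},
    {"xyz":[0,0,0],"twist":[0,0,0],"jaw":0.6},
    {"xyz":[0,0,0],"twist":[0,0,0],"jaw":0.6},
    {"xyz":[0,0,-0.02],"twist":[0,0,0],"jaw":0.6},
    {"xyz":[0,0,-0.05],"twist":[0,0,0],"jaw":0.6},
    {"xyz":[0,0,-0.08],"twist":[0,0,0],"jaw":0.6},
    {"xyz":[0,0,-0.1],"twist":[0,0,0],"jaw":0.6},
    {"xyz":[0,0.08,-0.1],"twist":[0,0,0],"jaw":0.0},
    {"xyz":[0,0.08,-0.1],"twist":[0,0,0],"jaw":0.0},
    {"xyz":[0,0.08,-0.1],"twist":[0,0,0],"jaw":0.0},
  ],
)

```text
clock: 8.18
tcp_pos: [0.4355, 0.0839, 0.1363]
orientation: [-0.0, 0.795, -0.606, -0.007]
wrist_force: [-1.4, -0.1, -0.7]
finger_gap: 0.0155
```

```bash
python3 - <<'E'
from h import *
s=env.read_camera("side"); t=env.read_camera("top")
a=cv2.resize(s["color"][160:230,245:335],None,fx=5,fy=5,interpolation=cv2.INTER_CUBIC)
b=cv2.resize(t["color"][150:220,200:270],None,fx=5,fy=5,interpolation=cv2.INTER_CUBIC)
cv2.imwrite("pics/both6.png",np.hstack([a,b])[:,:,::-1])
st=env.get_state();print(st["tcp_pos"],st["orientation"],st["wrist_force"],st["finger_gap"])
E
```

```text
[0.44325452 0.08431265 0.13810317] [-0.00353727  0.79507225 -0.60649507 -0.00336635] [0.50553809 0.04075082 0.4143181 ] 0.0010430278916349707
```

View pics/both6.png

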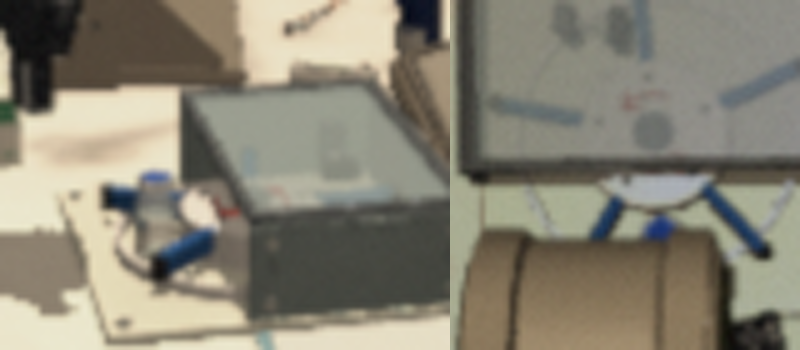

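The blue-capped vial stands upright between the two front spokes (side crop (155,210), top crop (658,230)), released. Now the pushing arcs.

```bash
cat >> h.py <<'E'
C0=np.array([.595,.1135])
def rows(pts,p0=None):
    st=env.get_state(); Rt=q2R(st["orientation"]); p0=st["tcp_pos"] if p0 is None else np.array(p0)
    for th,r,z in pts:
        p=np.r_[C0+r*np.array([np.cos(np.radians(th)),np.sin(np.radians(th))]),z]
        print(th,r,z,(Rt.T@(p-p0)).round(3).tolist())
E
python3 - <<'E'
from h import *
rows([(132,.1,.138),(132,.1,.028)])
p=np.r_[C0+.1*np.array([np.cos(np.radians(132)),np.sin(np.radians(132))]),.028]
rows([(t,.1,.028) for t in range(136,217,4)],p)
E
```

```text
132 0.1 0.138 [-0.077, -0.109, 0.001]
132 0.1 0.028 [-0.076, -0.109, 0.111]
136 0.1 0.028 [0.003, 0.006, -0.0]
140 0.1 0.028 [0.007, 0.012, -0.0]
144 0.1 0.028 [0.011, 0.018, -0.0]
148 0.1 0.028 [0.016, 0.023, -0.0]
152 0.1 0.028 [0.021, 0.028, -0.0]
156 0.1 0.028 [0.026, 0.032, -0.0]
160 0.1 0.028 [0.032, 0.037, -0.0]
164 0.1 0.028 [0.037, 0.041, -0.0]
168 0.1 0.028 [0.043, 0.044, -0.0]
172 0.1 0.028 [0.05, 0.047, -0.001]
176 0.1 0.028 [0.056, 0.049, -0.001]
180 0.1 0.028 [0.063, 0.052, -0.001]
184 0.1 0.028 [0.07, 0.053, -0.001]
188 0.1 0.028 [0.077, 0.054, -0.001]
192 0.1 0.028 [0.084, 0.055, -0.001]
196 0.1 0.028 [0.091, 0.055, -0.001]
200 0.1 0.028 [0.098, 0.055, -0.001]
204 0.1 0.028 [0.104, 0.054, -0.001]
208 0.1 0.028 [0.111, 0.053, -0.001]
212 0.1 0.028 [0.118, 0.051, -0.001]
216 0.1 0.028 [0.125, 0.049, -0.001]
```

>>> servo_tool(
  targets=[
    {"xyz":[-0.02,-0.03,0],"twist":[0,0,0],"jaw":0},
    {"xyz":[-0.04,-0.06,0],"twist":[0,0,0],"jaw":0},
    {"xyz":[-0.06,-0.09,0],"twist":[0,0,0],"jaw":0},
    {"xyz":[-0.076,-0.109,0],"twist":[0,0,0],"jaw":0},
    {"xyz":[-0.076,-0.109,0.02],"twist":[0,0,0],"jaw":0},
    {"xyz":[-0.076,-0.109,0.05],"twist":[0,0,0],"jaw":0},
    {"xyz":[-0.076,-0.109,0.08],"twist":[0,0,0],"jaw":0},
    {"xyz":[-0.076,-0.109,0.1],"twist":[0,0,0],"jaw":0},
    {"xyz":[-0.076,-0.109,0.11],"twist":[0,0,0],"jaw":0},
    {"xyz":[-0.076,-0.109,0.111],"twist":[0,0,0],"jaw":0},
    {"xyz":[-0.076,-0.109,0.111],"twist":[0,0,0],"jaw":0},
  ],
)

```text
clock: 9.2
tcp_pos: [0.5307, 0.1879, 0.0281]
orientation: [-0.004, 0.795, -0.606, -0.003]
wrist_force: [-0.0, 0.7, 0.9]
finger_gap: 0.0001
```

>>> servo_tool(
  targets=[
    {"xyz":[0.003,0.006,0],"twist":[0,0,0],"jaw":0},
    {"xyz":[0.007,0.012,0],"twist":[0,0,0],"jaw":0},
    {"xyz":[0.011,0.018,0],"twist":[0,0,0],"jaw":0},
    {"xyz":[0.016,0.023,0],"twist":[0,0,0],"jaw":0},
    {"xyz":[0.021,0.028,0],"twist":[0,0,0],"jaw":0},
    {"xyz":[0.021,0.028,0],"twist":[0,0,0],"jaw":0},
  ],
)

```text
clock: 9.7
tcp_pos: [0.5076, 0.1587, 0.0283]
orientation: [-0.003, 0.795, -0.607, -0.003]
wrist_force: [-0.1, -0.6, 0.3]
finger_gap: -0.0001
```

```bash
python3 - <<'E'
from h import *
s=env.read_camera("side")
a=cv2.resize(s["color"][160:230,245:335],None,fx=6,fy=6,interpolation=cv2.INTER_CUBIC)
cv2.imwrite("pics/s7.png",a[:,:,::-1])
st=env.get_state();print(st["tcp_pos"],st["wrist_force"],st["ft_torque"])
E
```

```text
[0.50796952 0.15911048 0.02824425] [-0.67671184  1.47077687  0.10487715] [ 0.0131797  -0.00764811  0.03049632]
```

View pics/s7.png

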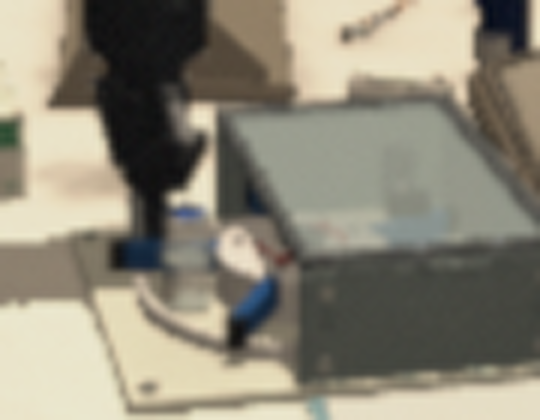

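The finger drives the left spoke and the vial (190,255) stands upright ahead of it. Continue the arc.

>>> servo_tool(
  targets=[
    {"xyz":[0.005,0.004,0],"twist":[0,0,0],"jaw":0},
    {"xyz":[0.011,0.009,0],"twist":[0,0,0],"jaw":0},
    {"xyz":[0.016,0.013,0],"twist":[0,0,0],"jaw":0},
    {"xyz":[0.022,0.016,0],"twist":[0,0,0],"jaw":0},
    {"xyz":[0.029,0.019,0],"twist":[0,0,0],"jaw":0},
    {"xyz":[0.035,0.021,0],"twist":[0,0,0],"jaw":0},
    {"xyz":[0.042,0.024,0],"twist":[0,0,0],"jaw":0},
    {"xyz":[0.049,0.025,0],"twist":[0,0,0],"jaw":0},
    {"xyz":[0.056,0.026,0],"twist":[0,0,0],"jaw":0},
  ],
)

```text
clock: 10.5
tcp_pos: [0.4982, 0.0984, 0.0273]
orientation: [-0.004, 0.795, -0.606, -0.003]
wrist_force: [0.1, 1.9, -0.5]
finger_gap: 0.0
```

>>> servo_tool(
  targets=[
    {"xyz":[0.007,0.001,0],"twist":[0,0,0],"jaw":0},
    {"xyz":[0.014,0.001,0],"twist":[0,0,0],"jaw":0},
    {"xyz":[0.021,0.001,0],"twist":[0,0,0],"jaw":0},
    {"xyz":[0.027,0,0],"twist":[0,0,0],"jaw":0},
    {"xyz":[0.034,-0.001,0],"twist":[0,0,0],"jaw":0},
    {"xyz":[0.041,-0.003,0],"twist":[0,0,0],"jaw":0},
    {"xyz":[0.048,-0.005,0],"twist":[0,0,0],"jaw":0},
    {"xyz":[0.048,-0.005,0],"twist":[0,0,0],"jaw":0},
    {"xyz":[0.041,-0.003,0],"twist":[0,0,0],"jaw":0},
    {"xyz":[0.041,-0.003,-0.035],"twist":[0,0,0],"jaw":0},
    {"xyz":[0.041,-0.003,-0.07],"twist":[0,0,0],"jaw":0},
    {"xyz":[0.041,-0.003,-0.1],"twist":[0,0,0],"jaw":0},
  ],
)

```text
clock: 11.5
tcp_pos: [0.5113, 0.0601, 0.1283]
orientation: [-0.003, 0.795, -0.606, -0.003]
wrist_force: [1.0, -0.1, -0.2]
finger_gap: 0.0002
```

```bash
python3 - <<'E'
from h import *
s=env.read_camera("side"); t=env.read_camera("top")
a=cv2.resize(s["color"][160:230,245:335],None,fx=5,fy=5,interpolation=cv2.INTER_CUBIC)
b=cv2.resize(t["color"][133:203,200:270],None,fx=5,fy=5,interpolation=cv2.INTER_CUBIC)
cv2.imwrite("pics/both8.png",np.hstack([a,b])[:,:,::-1])
st=env.get_state();print(st["tcp_pos"],st["orientation"],st["wrist_force"],st["joint_pos"])
E
```

```text
[0.51539202 0.05991845 0.1322134 ] [-0.00642057  0.79543513 -0.60600411  0.00086219] [1.52558013 0.08340912 0.00399598] [-0.04466804  0.25034464 -0.28913917  1.02257715  0.00956904  2.82825719]
```

View pics/both8.png

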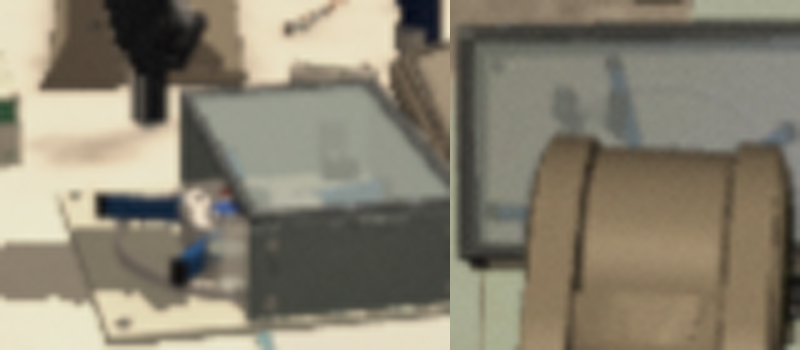

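```bash
python3 - <<'E'
from h import *
s=np.load("side0.npy",allow_pickle=True).item();t=np.load("top0.npy",allow_pickle=True).item()
for c,u,v,z in[(s,281,214,.0315),(s,266,201.4,.0315),(t,232.4,146,.041),(t,266,159,.041)]:
    p=onplane(c,u,v,z)[:2]-C0; print(p,np.hypot(*p),np.degrees(np.arctan2(p[1],p[0]))%360)
rows([(132,.1,.06),(132,.1,.028)])
p=np.r_[C0+.1*np.array([np.cos(np.radians(132)),np.sin(np.radians(132))]),.028]
rows([(t,.1,.028) for t in range(136,217,4)],p)
E
```

```text
[-0.0668556  -0.08108453] 0.10509220416501931 230.49382911853598
[-0.10179856  0.03457913] 0.10751122257102877 161.23830526453585
[0.10206612 0.02976131] 0.10631664046854948 16.25607762153658
[ 0.05766377 -0.08482885] 0.10257213757783204 304.2065334660334
132 0.1 0.06 [-0.119, -0.045, 0.073]
132 0.1 0.028 [-0.119, -0.045, 0.105]
136 0.1 0.028 [0.003, 0.006, -0.0]
140 0.1 0.028 [0.007, 0.012, -0.0]
144 0.1 0.028 [0.011, 0.018, -0.0]
148 0.1 0.028 [0.016, 0.023, -0.0]
152 0.1 0.028 [0.021, 0.028, -0.0]
156 0.1 0.028 [0.026, 0.032, -0.001]
160 0.1 0.028 [0.031, 0.037, -0.001]
164 0.1 0.028 [0.037, 0.041, -0.001]
168 0.1 0.028 [0.043, 0.044, -0.001]
172 0.1 0.028 [0.05, 0.047, -0.001]
176 0.1 0.028 [0.056, 0.05, -0.001]
180 0.1 0.028 [0.063, 0.052, -0.001]
184 0.1 0.028 [0.07, 0.053, -0.001]
188 0.1 0.028 [0.077, 0.054, -0.001]
192 0.1 0.028 [0.083, 0.055, -0.001]
196 0.1 0.028 [0.09, 0.055, -0.001]
200 0.1 0.028 [0.097, 0.055, -0.001]
204 0.1 0.028 [0.104, 0.054, -0.001]
208 0.1 0.028 [0.111, 0.053, -0.001]
212 0.1 0.028 [0.118, 0.051, -0.001]
216 0.1 0.028 [0.125, 0.049, -0.001]
```

>>> servo_tool(
  targets=[
    {"xyz":[-0.04,-0.015,0.0],"twist":[0,0,0],"jaw":0},
    {"xyz":[-0.08,-0.03,0.0],"twist":[0,0,0],"jaw":0},
    {"xyz":[-0.119,-0.045,0.02],"twist":[0,0,0],"jaw":0},
    {"xyz":[-0.119,-0.045,0.05],"twist":[0,0,0],"jaw":0},
    {"xyz":[-0.119,-0.045,0.08],"twist":[0,0,0],"jaw":0},
    {"xyz":[-0.119,-0.045,0.1],"twist":[0,0,0],"jaw":0},
    {"xyz":[-0.119,-0.045,0.105],"twist":[0,0,0],"jaw":0},
    {"xyz":[-0.119,-0.045,0.105],"twist":[0,0,0],"jaw":0},
  ],
)

```text
clock: 12.27
tcp_pos: [0.5219, 0.1875, 0.0215]
orientation: [-0.002, 0.795, -0.606, -0.004]
wrist_force: [0.7, -0.6, 0.2]
finger_gap: 0.0004
```

>>> servo_tool(
  targets=[
    {"xyz":[0.007,0.012,0],"twist":[0,0,0],"jaw":0},
    {"xyz":[0.011,0.018,0],"twist":[0,0,0],"jaw":0},
    {"xyz":[0.016,0.023,0],"twist":[0,0,0],"jaw":0},
    {"xyz":[0.021,0.028,0],"twist":[0,0,0],"jaw":0},
    {"xyz":[0.026,0.032,0],"twist":[0,0,0],"jaw":0},
    {"xyz":[0.031,0.037,0],"twist":[0,0,0],"jaw":0},
    {"xyz":[0.037,0.041,0],"twist":[0,0,0],"jaw":0},
    {"xyz":[0.043,0.044,0],"twist":[0,0,0],"jaw":0},
    {"xyz":[0.05,0.047,0],"twist":[0,0,0],"jaw":0},
    {"xyz":[0.056,0.05,0],"twist":[0,0,0],"jaw":0},
  ],
)

```text
clock: 13.1
tcp_pos: [0.4908, 0.119, 0.0226]
orientation: [-0.004, 0.795, -0.606, -0.003]
wrist_force: [1.1, 0.7, 0.1]
finger_gap: 0.0001
```

>>> servo_tool(
  targets=[
    {"xyz":[0.007,0.002,0],"twist":[0,0,0],"jaw":0},
    {"xyz":[0.014,0.003,0],"twist":[0,0,0],"jaw":0},
    {"xyz":[0.021,0.004,0],"twist":[0,0,0],"jaw":0},
    {"xyz":[0.028,0.005,0],"twist":[0,0,0],"jaw":0},
    {"xyz":[0.035,0.005,0],"twist":[0,0,0],"jaw":0},
    {"xyz":[0.042,0.005,0],"twist":[0,0,0],"jaw":0},
    {"xyz":[0.048,0.004,0],"twist":[0,0,0],"jaw":0},
    {"xyz":[0.055,0.003,0],"twist":[0,0,0],"jaw":0},
    {"xyz":[0.062,0.001,0],"twist":[0,0,0],"jaw":0},
    {"xyz":[0.069,-0.001,0],"twist":[0,0,0],"jaw":0},
    {"xyz":[0.069,-0.001,0],"twist":[0,0,0],"jaw":0},
  ],
)

```text
clock: 14.02
tcp_pos: [0.5111, 0.0522, 0.022]
orientation: [-0.004, 0.795, -0.607, -0.002]
wrist_force: [0.0, 0.3, -0.1]
finger_gap: -0.0002
```

>>> servo_tool(
  targets=[
    {"xyz":[-0.007,0.001,0],"twist":[0,0,0],"jaw":0},
    {"xyz":[-0.007,0.001,-0.03],"twist":[0,0,0],"jaw":0},
    {"xyz":[-0.007,0.001,-0.06],"twist":[0,0,0],"jaw":0},
    {"xyz":[-0.007,0.001,-0.09],"twist":[0,0,0],"jaw":0},
    {"xyz":[-0.007,0.001,-0.1],"twist":[0,0,0],"jaw":0},
    {"xyz":[-0.007,0.001,-0.1],"twist":[0,0,0],"jaw":0},
    {"xyz":[-0.007,0.001,-0.1],"twist":[0,0,0],"jaw":0},
  ],
)

```text
clock: 14.6
tcp_pos: [0.507, 0.0595, 0.1219]
orientation: [-0.004, 0.795, -0.606, -0.003]
wrist_force: [-0.6, 1.3, 0.1]
finger_gap: -0.0001
```

```bash
python3 - <<'E'
from h import *
s=env.read_camera("side")
def dark_tips(c):
    hsv=cv2.cvtColor(c["color"],cv2.COLOR_RGB2HSV); m=cv2.inRange(hsv,(100,90,30),(125,255,255))
    k,_,st,ce=cv2.connectedComponentsWithStats(m)
    for i in range(1,k):
        if st[i,4]>=6 and 250<ce[i][0]<300 and 180<ce[i][1]<225:
            p=onplane(c,*ce[i],.0315)[:2]-C0; print(st[i],ce[i],p.round(4),np.degrees(np.arctan2(p[1],p[0]))%360)
dark_tips(s)
st=env.get_state();print(st["tcp_pos"],st["orientation"],st["wrist_force"])
rows([(132,.1,.06),(132,.1,.028)])
E
```

```text
[266 199  14   4  40] [272.8   200.875] [-0.0767  0.0352] 155.37673432597543
[280 207   9   8  41] [283.95121951 210.07317073] [-0.0513 -0.0512] 224.98564882918265
[0.50611155 0.0594584  0.12085523] [-0.00335424  0.79532537 -0.60616294 -0.00357688] [ 0.39236353 -0.20143597 -0.07842184]
132 0.1 0.06 [-0.117, -0.055, 0.062]
132 0.1 0.028 [-0.117, -0.055, 0.094]
```

>>> servo_tool(
  targets=[
    {"xyz":[-0.04,-0.02,0.0],"twist":[0,0,0],"jaw":0},
    {"xyz":[-0.08,-0.04,0.0],"twist":[0,0,0],"jaw":0},
    {"xyz":[-0.117,-0.055,0.01],"twist":[0,0,0],"jaw":0},
    {"xyz":[-0.117,-0.055,0.04],"twist":[0,0,0],"jaw":0},
    {"xyz":[-0.117,-0.055,0.07],"twist":[0,0,0],"jaw":0},
    {"xyz":[-0.117,-0.055,0.09],"twist":[0,0,0],"jaw":0},
    {"xyz":[-0.117,-0.055,0.092],"twist":[0,0,0],"jaw":0},
    {"xyz":[-0.117,-0.055,0.092],"twist":[0,0,0],"jaw":0},
    {"xyz":[-0.117,-0.055,0.092],"twist":[0,0,0],"jaw":0},
  ],
)

```text
clock: 15.4
tcp_pos: [0.5287, 0.1872, 0.0309]
orientation: [-0.003, 0.795, -0.606, -0.003]
wrist_force: [0.4, -0.0, 1.0]
finger_gap: 0.0002
```

>>> servo_tool(
  targets=[
    {"xyz":[0.007,0.012,0],"twist":[0,0,0],"jaw":0},
    {"xyz":[0.011,0.018,0],"twist":[0,0,0],"jaw":0},
    {"xyz":[0.016,0.023,0],"twist":[0,0,0],"jaw":0},
    {"xyz":[0.021,0.028,0],"twist":[0,0,0],"jaw":0},
    {"xyz":[0.026,0.032,0],"twist":[0,0,0],"jaw":0},
    {"xyz":[0.031,0.037,0],"twist":[0,0,0],"jaw":0},
    {"xyz":[0.037,0.041,0],"twist":[0,0,0],"jaw":0},
    {"xyz":[0.043,0.044,0],"twist":[0,0,0],"jaw":0},
    {"xyz":[0.046,0.046,0],"twist":[0,0,0],"jaw":0},
    {"xyz":[0.046,0.046,0],"twist":[0,0,0],"jaw":0},
    {"xyz":[0.046,0.046,0],"twist":[0,0,0],"jaw":0},
  ],
)

```text
clock: 16.32
tcp_pos: [0.4966, 0.1304, 0.0305]
orientation: [-0.003, 0.795, -0.607, -0.003]
wrist_force: [0.1, 0.2, -0.3]
finger_gap: -0.0002
```

```bash
cat > chk.py <<'E'
from h import *
# noise average: camera call advances 0.05 s while holding
F=[];P=[]
for i in range(3):
    st=env.get_state(); F.append(st["wrist_force"]); P.append(st["tcp_pos"]); env.read_camera("side")
F=np.mean(F,0);p=np.mean(P,0);d=p[:2]-C0;th=np.arctan2(d[1],d[0])
print("th",np.degrees(th)%360,"r",np.hypot(*d),"z",p[2],"Ftan(resisting)",-(F[:2]@[-np.sin(th),np.cos(th)]),F.round(2),st["clock"])
E
python3 chk.py
```

```text
th 170.13656155487723 r 0.09982899549093453 z 0.03046283520274069 Ftan(resisting) 0.30909819127485005 [ 0.38  0.25 -0.08] 16.4167
```

>>> servo_tool(
  targets=[
    {"xyz":[0.003,0.001,0],"twist":[0,0,0],"jaw":0},
    {"xyz":[0.006,0.002,0],"twist":[0,0,0],"jaw":0},
    {"xyz":[0.009,0.003,0],"twist":[0,0,0],"jaw":0},
    {"xyz":[0.012,0.004,0],"twist":[0,0,0],"jaw":0},
    {"xyz":[0.015,0.005,0],"twist":[0,0,0],"jaw":0},
    {"xyz":[0.015,0.005,0],"twist":[0,0,0],"jaw":0},
  ],
)

```text
clock: 16.97
tcp_pos: [0.4959, 0.1144, 0.0305]
orientation: [-0.004, 0.795, -0.607, -0.003]
wrist_force: [0.0, 0.1, 0.4]
finger_gap: -0.0001
```

```bash
python3 chk.py
```

```text
th 179.40898754212665 r 0.09913371528834433 z 0.030463712539974933 Ftan(resisting) -0.22952072670491336 [ 0.32 -0.23  0.26] 17.0667
```

>>> servo_tool(
  targets=[
    {"xyz":[0.001,0.0,0],"twist":[0,0,0],"jaw":0},
    {"xyz":[0.002,0.0,0],"twist":[0,0,0],"jaw":0},
    {"xyz":[0.003,0.001,0],"twist":[0,0,0],"jaw":0},
    {"xyz":[0.003,0.001,0],"twist":[0,0,0],"jaw":0},
  ],
)

```text
clock: 17.45
tcp_pos: [0.4958, 0.1118, 0.0305]
orientation: [-0.004, 0.795, -0.606, -0.003]
wrist_force: [0.3, 0.9, 0.4]
finger_gap: 0.0001
```

```bash
python3 chk.py
```

```text
th 180.9576153992295 r 0.09917689586023247 z 0.03048909321316527 Ftan(resisting) 0.7823851025321136 [0.08 0.78 0.72] 17.55
```

>>> servo_tool(
  targets=[
    {"xyz":[0.001,0.0,0],"twist":[0,0,0],"jaw":0},
    {"xyz":[0.002,0.0005,0],"twist":[0,0,0],"jaw":0},
    {"xyz":[0.002,0.0005,0],"twist":[0,0,0],"jaw":0},
  ],
)

```text
clock: 17.85
tcp_pos: [0.496, 0.1097, 0.0305]
orientation: [-0.004, 0.795, -0.606, -0.003]
wrist_force: [0.0, -0.1, -0.2]
finger_gap: -0.0003
```

>>> servo_tool(
  targets=[
    {"xyz":[0.001,0.0,0],"twist":[0,0,0],"jaw":0},
    {"xyz":[0.002,0.0005,0],"twist":[0,0,0],"jaw":0},
    {"xyz":[0.002,0.0005,0],"twist":[0,0,0],"jaw":0},
  ],
)

```text
clock: 18.1
tcp_pos: [0.496, 0.1076, 0.0305]
orientation: [-0.004, 0.795, -0.606, -0.003]
wrist_force: [0.3, 0.6, -0.6]
finger_gap: -0.0001
```

>>> servo_tool(
  targets=[
    {"xyz":[0.001,0.0,0],"twist":[0,0,0],"jaw":0},
    {"xyz":[0.002,0.0005,0],"twist":[0,0,0],"jaw":0},
    {"xyz":[0.002,0.0005,0],"twist":[0,0,0],"jaw":0},
  ],
)

```text
clock: 18.35
tcp_pos: [0.496, 0.1055, 0.0304]
orientation: [-0.004, 0.795, -0.606, -0.003]
wrist_force: [0.1, 0.3, 0.9]
finger_gap: -0.0
```

>>> servo_tool(
  targets=[
    {"xyz":[0.001,0.0,0],"twist":[0,0,0],"jaw":0},
    {"xyz":[0.002,0.0005,0],"twist":[0,0,0],"jaw":0},
    {"xyz":[0.002,0.0005,0],"twist":[0,0,0],"jaw":0},
  ],
)

```text
clock: 18.6
tcp_pos: [0.496, 0.1035, 0.0304]
orientation: [-0.004, 0.795, -0.606, -0.003]
wrist_force: [-0.1, 1.4, -0.2]
finger_gap: -0.0001
```

>>> servo_tool(
  targets=[
    {"xyz":[0.001,0.0,0],"twist":[0,0,0],"jaw":0},
    {"xyz":[0.002,0.0,0],"twist":[0,0,0],"jaw":0},
    {"xyz":[0.002,0.0,0],"twist":[0,0,0],"jaw":0},
  ],
)

```text
clock: 18.85
tcp_pos: [0.4966, 0.1015, 0.0304]
orientation: [-0.004, 0.795, -0.606, -0.003]
wrist_force: [0.2, 0.2, 0.5]
finger_gap: 0.0002
```

>>> servo_tool(
  targets=[
    {"xyz":[0.001,0.0,0],"twist":[0,0,0],"jaw":0},
    {"xyz":[0.002,0.0,0],"twist":[0,0,0],"jaw":0},
    {"xyz":[0.002,0.0,0],"twist":[0,0,0],"jaw":0},
  ],
)

```text
clock: 19.1
tcp_pos: [0.4971, 0.0996, 0.0303]
orientation: [-0.004, 0.795, -0.606, -0.003]
wrist_force: [0.4, 0.2, 0.3]
finger_gap: -0.0002
```

>>> servo_tool(
  targets=[
    {"xyz":[0.001,0.0,0],"twist":[0,0,0],"jaw":0},
    {"xyz":[0.002,0.0,0],"twist":[0,0,0],"jaw":0},
    {"xyz":[0.002,0.0,0],"twist":[0,0,0],"jaw":0},
  ],
)

```text
clock: 19.35
tcp_pos: [0.4977, 0.0977, 0.0303]
orientation: [-0.004, 0.795, -0.606, -0.003]
wrist_force: [-0.3, 0.7, 0.6]
finger_gap: -0.0002
```

>>> servo_tool(
  targets=[
    {"xyz":[0.001,0.0,0],"twist":[0,0,0],"jaw":0},
    {"xyz":[0.002,0.0,0],"twist":[0,0,0],"jaw":0},
    {"xyz":[0.002,0.0,0],"twist":[0,0,0],"jaw":0},
  ],
)

```text
clock: 19.6
tcp_pos: [0.4982, 0.0958, 0.0303]
orientation: [-0.004, 0.795, -0.606, -0.003]
wrist_force: [0.1, -0.2, 0.2]
finger_gap: -0.0001
```

>>> servo_tool(
  targets=[
    {"xyz":[0.001,0.0,0],"twist":[0,0,0],"jaw":0},
    {"xyz":[0.002,0.0,0],"twist":[0,0,0],"jaw":0},
    {"xyz":[0.002,0.0,0],"twist":[0,0,0],"jaw":0},
  ],
)

```text
clock: 19.85
tcp_pos: [0.4985, 0.0947, 0.0303]
orientation: [-0.004, 0.795, -0.606, -0.004]
wrist_force: [-0.5, 4.8, 0.5]
finger_gap: -0.0003
```

>>> servo_tool(
  targets=[
    {"xyz":[0.0002,0.0,0],"twist":[0,0,0],"jaw":0},
    {"xyz":[0.0002,0.0,0],"twist":[0,0,0],"jaw":0},
    {"xyz":[0.0002,0.0,0],"twist":[0,0,0],"jaw":0},
    {"xyz":[0.0002,0.0,0],"twist":[0,0,0],"jaw":0},
  ],
)

```text
clock: 20.18
tcp_pos: [0.4985, 0.0947, 0.0303]
orientation: [-0.004, 0.795, -0.606, -0.004]
wrist_force: [0.1, 4.9, 1.0]
finger_gap: -0.0
```

```bash
python3 chk.py; python3 - <<'E'
from h import *
t=env.read_camera("top");s=env.read_camera("side")
a=cv2.resize(s["color"][160:230,245:335],None,fx=5,fy=5,interpolation=cv2.INTER_CUBIC)
b=cv2.resize(t["color"][133:203,200:270],None,fx=5,fy=5,interpolation=cv2.INTER_CUBIC)
cv2.imwrite("pics/both9.png",np.hstack([a,b])[:,:,::-1])
E
```

```text
th 191.0178026714617 r 0.09831523125212802 z 0.03028639183284182 Ftan(resisting) 5.314658924585341 [-0.34  5.35  1.12] 20.2833
```

View pics/both9.png

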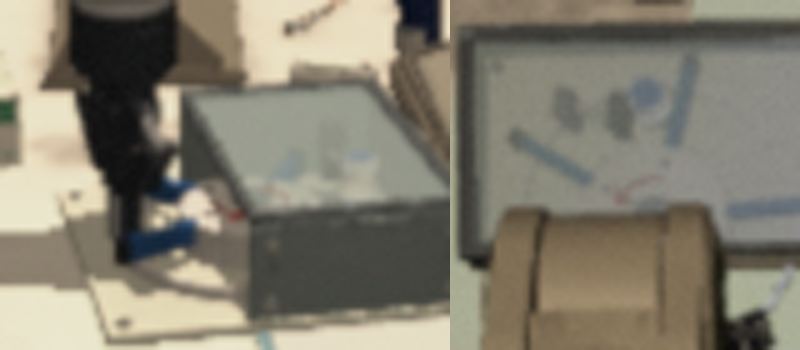

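The vial (cap at top crop (648,93)) stands upright with its glass against the pad and the spoke (683,100) behind it. The push is 5.3 N, a press of about 6.5 N, held for over 0.3 s. Back off and lift.

>>> servo_tool(
  targets=[
    {"xyz":[-0.003,0,0],"twist":[0,0,0],"jaw":0},
    {"xyz":[-0.009,0,0],"twist":[0,0,0],"jaw":0},
    {"xyz":[-0.014,0,0],"twist":[0,0,0],"jaw":0},
    {"xyz":[-0.014,0,-0.02],"twist":[0,0,0],"jaw":0},
    {"xyz":[-0.014,0,-0.05],"twist":[0,0,0],"jaw":0},
    {"xyz":[-0.014,0,-0.09],"twist":[0,0,0],"jaw":0},
    {"xyz":[-0.014,0,-0.12],"twist":[0,0,0],"jaw":0},
    {"xyz":[-0.014,0.04,-0.14],"twist":[0,0,0],"jaw":0},
    {"xyz":[-0.014,0.08,-0.15],"twist":[0,0,0],"jaw":0},
    {"xyz":[-0.014,0.08,-0.15],"twist":[0,0,0],"jaw":0},
    {"xyz":[-0.014,0.08,-0.15],"twist":[0,0,0],"jaw":0},
    {"xyz":[-0.014,0.08,-0.15],"twist":[0,0,0],"jaw":0},
  ],
)

```text
clock: 21.43
tcp_pos: [0.4184, 0.0848, 0.1805]
orientation: [-0.004, 0.795, -0.606, -0.002]
wrist_force: [1.0, 0.1, 0.4]
finger_gap: -0.0
```

```bash
python3 - <<'E'
from h import *
t=env.read_camera("top"); st=env.get_state(); print(st["tcp_pos"],st["wrist_force"],st["clock"])
hsv=cv2.cvtColor(t["color"],cv2.COLOR_RGB2HSV).astype(int)
sub=hsv[133:175,222:240]; m=((sub[...,0]>98)&(sub[...,0]<125)&(sub[...,1]>60)).astype(np.uint8)
k,_,s,ce=cv2.connectedComponentsWithStats(m)
for i in range(1,k):
    if s[i,4]>5:
        p=onplane(t,ce[i][0]+222,ce[i][1]+133,.072)[:2]-C0; y=.012
        a=np.radians(28)+y; pos=p-.073*np.array([np.cos(a),np.sin(a)]); ex=np.array([-np.sin(a),np.cos(a)])
        print(s[i],p,np.hypot(*p),np.degrees(np.arctan2(p[1],p[0])),"stop frame x",pos@ex,"y",pos@[np.cos(a),np.sin(a)])
t0=np.load("top0.npy",allow_pickle=True).item()
for n,(x0,y0,x1,y1) in dict(amber=(352,210,370,226),puck=(315,243,336,264),box=(143,215,187,238)).items():
    print(n,np.abs(t["color"][y0:y1,x0:x1].astype(int)-t0["color"][y0:y1,x0:x1]).mean())
E
```

```text
[0.41868664 0.0848075  0.18016322] [ 0.36116618  0.49046776 -0.07014051] 21.4833
amber 6.289351851851852
puck 6.072562358276644
box 6.1478919631093545
```

```bash
python3 - <<'E'
from h import *
t=env.read_camera("top")
hsv=cv2.cvtColor(t["color"],cv2.COLOR_RGB2HSV).astype(int)
sub=hsv[142:162,230:252]; m=((sub[...,0]>98)&(sub[...,0]<125)&(sub[...,1]>45)).astype(np.uint8)
k,_,s,ce=cv2.connectedComponentsWithStats(m)
for i in range(1,k):
    if s[i,4]>5:
        p=onplane(t,ce[i][0]+230,ce[i][1]+142,.072)[:2]-C0
        a=np.radians(28)+.012; u=np.array([np.cos(a),np.sin(a)]); pos=p-.073*u; ex=np.array([-np.sin(a),np.cos(a)])
        print(s[i],ce[i]+[230,142],p,np.hypot(*p),"stop frame x",pos@ex,"y",pos@u)
E
python3 - <<'E'
from h import *
t=env.read_camera("top")
a=cv2.resize(t["color"][133:215,195:285],None,fx=7,fy=7,interpolation=cv2.INTER_CUBIC); cv2.imwrite("pics/top10.png",a[:,:,::-1])
p=onplane(t,239.6-.4,151.6-.4,.072)[:2]-C0
a=np.radians(28)+.012; u=np.array([np.cos(a),np.sin(a)]); ex=np.array([-u[1],u[0]]); print(p,(p-.073*u)@ex,(p-.073*u)@u)
E
```

```text
[0.07829383 0.00308768] -0.034874945734393974 -0.0028345173118789336
```

```bash
python3 - <<'E'
from h import *
t=env.read_camera("top"); old=cv2.resize(cv2.imread("pics/both9.png")[:,450:],(70,70),interpolation=cv2.INTER_AREA)[:,:,::-1].astype(int)
new=t["color"][133:203,200:270].astype(int); d=np.abs(old-new).mean(2)
print("vial",d[10:28,33:45].mean(),"stop",d[14:30,18:30].mean(),"glass ref",d[10:28,50:62].mean())
st=env.get_state(); print(st["wrist_force"],st["qvel"].round(4)); print(env.hand_in())
E
```

```text
vial 1.751543209876543 stop 1.592013888888889 glass ref 1.5570987654320987
[ 0.70186202  0.13887908 -1.28534125] [-0.0018  0.0014 -0.0006  0.0052  0.002  -0.0024]
the job is handed in; nothing more can be done
None
```

The white blue-capped vial is at the end stop under the hood, and I handed the job in at about 21.6 s of the 72 s allowed. `hand_in` gave no verdict, so what follows is from my own checks.

- **Loading:** My first grip sat on the vial's shoulder, so I regripped about 7 mm lower before lifting. I stood the vial in the front gap of the star wheel, let go, and saw it upright there in both views.
- **Pushing:** I pushed three spokes counterclockwise with the gripper closed, the last one in 2 mm steps, until I felt the stop.
- **Pressing:** The push on the spoke was about 5 N, which works out to a press of about 6 N on the vial. I held it for about 0.4 s.

**Last checks:**
- **Position:** From the picture taken while pressing, the vial's centre is about 35 mm before the stop and 3 mm to the side, both within limits.
- **After backing off:** The picture around the vial did not change, so it stayed where it was. The arm was still and clear of everything.
- **Bystanders:** The amber vial, puck and carton show only picture noise compared with the start.

Two checks did not work. The colour mask could not find the cap through the tinted glass, so the position comes from a pixel I read by eye. My last close-up was refused because I had reached the 12-picture limit.

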